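Move the finishing products to the new plywood rack in their order of use

ROBOT

A 6-joint arm with a two-finger parallel gripper is mounted at the origin on the work surface. World frame = base frame: x ahead of the robot, y to its left, z up, the work surface at z = 0. Lengths are in m, angles in rad, forces in N, time in s.
With the tool pointing down it reaches from about 0.35 to 0.775 m from the base axis. Payload 7.3 kg.
Tool frame: the origin (TCP) lies midway between the tips of the shut fingers; the grasp point (between the pads) lies 19 mm behind it; z points along the fingers, y is the direction in which the jaws open and shut (so a half turn about z gives the same grasp; the last joint's range is limited). The gripper opens to 92 mm and grips with 3 to 60 N. Pads are 19 mm wide; open, the fingers measure 130 mm over their backs; the gripper's body (75 mm by 190 mm) begins 47 mm behind the grasp point.
Start: joints at [1.12, 0.342, 1.524, -0, 1.275, -0.146], TCP at [0.158, 0.501, 0.227] pointing down, gripper open.
Joint ranges: [-2.53, 2.53], [-0.77, 2.02], [0.04, 2.7], [-1, 4.14], [0.28, 2.66], [-3.11, 3.11]. Speed limits (rad/s): [2.57, 2.57, 3.14, 3.14, 3.14, 3.14].

INTERFACE

Orientations are given as [roll, pitch, yaw] about the fixed x, y, z axes, in that order (R = Rz(yaw) Ry(pitch) Rx(roll)).
In Python, from cell import status, eyes, job gives the robot as it stands.
- The arm moves only by the tool jog_arm, never from a script. Its argument "series" is a list of rows, each a list of 3 entries, a list of its own where there are three numbers: the gripper command: -1 is shut, 1 is fully open, values between are in proportion, then the shift along the tool's x, y, z in m, then the turn, a rotation vector about the tool's x, y, z in rad. In form: [[grip, [x, y, z], [ax, ay, az]], ...]. A call has 1 to 12 rows; each row is the pose to reach, as a shift and turn from the pose commanded when the call began, along the tool's axes at that moment; what a row does not reach only later rows make up. A row lasts 1/12 s, in which the tool goes at most 41.7 mm and 7.16 degrees, less where a joint would pass 70% of its speed; a pose out of reach is approached as far as the arm can. A call with a gripper value outside its range is refused whole. The fingers move at their own pace and stop on an object; "squeeze" is the grip in N (left out, the last holds). Time passes only in rows, so rows that repeat a pose let the fingers close. It gives the time, the measured TCP pose, the force and the opening at its end, in the units of the state.
- status.observe(): the state, without advancing time (a new reading comes with each control period).
- eyes.read_camera(name): name is "scene" or "top"; returns a dict with "img" (384x512x3 uint8, red, green, blue), "range_z" (384x512 float32, m along the optical axis (not along the pixel's ray), 0 where there is no reading), "camera_matrix" (3x3 intrinsics, pixels), "T" (4x4, takes a point from camera to world coordinates). Camera axes: x right, y down, z forward; pixel columns grow to the right and rows downward; lengths in m; the calibration is good to about 2 mm. A picture is of the moment at which its call begins.
- job.hand_in(): hands the job in, once; it reports no verdict.
The state is a dict: "time": time; "qpos": joint angles; "qvel": joint speeds; "joint_efforts": joint torques, N m; "tool_pos": TCP position; "tool_rot": TCP orientation; "contact_force": force on the tool from outside, world axes, zero at the start; "torque": the same for the moment, N m; "opening": finger opening in m.
Only numpy, scipy, OpenCV 4.12 (cv2) and the standard library are available. Lean on these libraries where they do the work, as an engineer would, in place of code of your own. Each camera call takes 0.05 s, during which the arm holds its last target.

TASK

The four finishing products stand in the old dark rack in the order in which they are used. Move them over to the new pale plywood rack, one to a cell and in the same left-to-right order, keeping each one upright and leaving it standing on the floor of its cell; the black drip trays stay in the old rack.

Things in the scene. Friction and masses are not known exactly. Their poses are not given: they have to be found in the camera images.
- squeeze_bottle_center (a point): white plastic squeeze bottle: plain round body 52 mm across and straight from its foot to 84 mm up, then a shoulder and a narrow pointed nozzle; 114 mm tall in all, about 0.2 kg. This point: on its upright axis, half its height (57 mm) above its foot; z runs up.
- jar_center (a point): short wide white jar with a flat dark metal screw lid: round, 62 mm across all the way up, 88 mm tall, about 0.3 kg. This point: on its upright axis, half its height (44 mm) above its foot; z runs up.
- oblong_tin_center (a point): bright steel oblong tin: body 38 mm (its x) by 56 mm (its y) by 92 mm tall, with a black screw cap 24 mm across and 14 mm high, 12 mm off centre towards its +y; 106 mm tall in all, about 0.24 kg. It stands with its 56 mm side roughly along the row. This point: on its upright axis, half its height (53 mm) above its foot; z runs up.
- slim_bottle_center (a point): slim amber bottle with a black cap: round body 40 mm across and straight from its foot to 82 mm up, then a sloping shoulder and a cap 23 mm across; 110 mm tall in all, about 0.18 kg. This point: on its upright axis, half its height (55 mm) above its foot; z runs up.
- squeeze_bottle_tray: the black drip tray under the squeeze bottle at the start: 76 by 72 mm, a floor 3 mm thick and a rim 8 mm high, fixed in the middle of one cell of the old rack (the four trays are alike). Origin: centre of its underside, 4 mm above the bench.
- jar_tray: the black drip tray under the jar at the start: 76 by 72 mm, a floor 3 mm thick and a rim 8 mm high, fixed in the middle of one cell of the old rack (the four trays are alike). Origin: centre of its underside, 4 mm above the bench.
- oblong_tin_tray: the black drip tray under the oblong tin at the start: 76 by 72 mm, a floor 3 mm thick and a rim 8 mm high, fixed in the middle of one cell of the old rack (the four trays are alike). Origin: centre of its underside, 4 mm above the bench.
- slim_bottle_tray: the black drip tray under the slim bottle at the start: 76 by 72 mm, a floor 3 mm thick and a rim 8 mm high, fixed in the middle of one cell of the old rack (the four trays are alike). Origin: centre of its underside, 4 mm above the bench.
- old_rack: Dark wooden rack with the four trays, taped down (fixed): four cells in a row, each 80 mm along the row by 84 mm inside, centres at y = +126, +42, -42, -126 mm, x = 0. Walls 4 mm thick: long sides 36 mm above the bench, cross walls 40 mm; cell floor 4 mm above the bench. Too tight for fingers inside: grip above the walls. Origin on the bench under its middle; x away from the robot, y to its left.
- new_rack: Pale plywood rack, empty, no trays, taped down (fixed); same build, sizes and axes as the old rack: cell centres at y = +126, +42, -42, -126 mm, x = 0, cell floor 4 mm above the bench, walls 36 and 40 mm high, 364 by 100 mm overall. It lies in front of or behind the old rack, about 205 mm apart. Origin on the bench under its middle; x away from the robot, y to its left.
Not all that is in view belongs to the job. What is shaped like the part that bears squeeze_bottle_center but yellow is not meant. What is shaped like the slim_bottle_tray but blue or red is not meant.

How it is judged:
At the end, for the whole second after the job is handed in: Each container stands in the cell of the new rack that matches, counted from the left, the old-rack cell it came from: its axis within 25 mm of the cell's centre along the row and 28 mm across it, its height within 8 mm of standing on the cell's floor, upright within 7 degrees, and at rest (((y of squeeze_bottle_tray in the frame of old_rack between 0.106 and 0.146 m and y of squeeze_bottle_center in the frame of new_rack between 0.101 and 0.151 m) or (y of squeeze_bottle_tray in the frame of old_rack between 0.022 and 0.062 m and y of squeeze_bottle_center in the frame of new_rack between 0.017 and 0.067 m) or (y of squeeze_bottle_tray in the frame of old_rack between -0.062 and -0.022 m and y of squeeze_bottle_center in the frame of new_rack between -0.067 and -0.017 m) or (y of squeeze_bottle_tray in the frame of old_rack between -0.146 and -0.106 m and y of squeeze_bottle_center in the frame of new_rack between -0.151 and -0.101 m)) and x of squeeze_bottle_center in the frame of new_rack between -0.028 and 0.028 m and z of squeeze_bottle_center in the frame of new_rack between 0.053 and 0.069 m and angle between each of squeeze_bottle_center, jar_center, oblong_tin_center, slim_bottle_center's own z axis and vertical below 0.12 rad and linear speed of each of squeeze_bottle, jar, oblong_tin, slim_bottle below 0.02 m/s and angular speed of each of squeeze_bottle, jar, oblong_tin, slim_bottle below 0.2 rad/s and ((y of jar_tray in the frame of old_rack between 0.106 and 0.146 m and y of jar_center in the frame of new_rack between 0.101 and 0.151 m) or (y of jar_tray in the frame of old_rack between 0.022 and 0.062 m and y of jar_center in the frame of new_rack between 0.017 and 0.067 m) or (y of jar_tray in the frame of old_rack between -0.062 and -0.022 m and y of jar_center in the frame of new_rack between -0.067 and -0.017 m) or (y of jar_tray in the frame of old_rack between -0.146 and -0.106 m and y of jar_center in the frame of new_rack between -0.151 and -0.101 m)) and x of jar_center in the frame of new_rack between -0.028 and 0.028 m and z of jar_center in the frame of new_rack between 0.04 and 0.056 m and ((y of oblong_tin_tray in the frame of old_rack between 0.106 and 0.146 m and y of oblong_tin_center in the frame of new_rack between 0.101 and 0.151 m) or (y of oblong_tin_tray in the frame of old_rack between 0.022 and 0.062 m and y of oblong_tin_center in the frame of new_rack between 0.017 and 0.067 m) or (y of oblong_tin_tray in the frame of old_rack between -0.062 and -0.022 m and y of oblong_tin_center in the frame of new_rack between -0.067 and -0.017 m) or (y of oblong_tin_tray in the frame of old_rack between -0.146 and -0.106 m and y of oblong_tin_center in the frame of new_rack between -0.151 and -0.101 m)) and x of oblong_tin_center in the frame of new_rack between -0.028 and 0.028 m and z of oblong_tin_center in the frame of new_rack between 0.049 and 0.065 m and ((y of slim_bottle_tray in the frame of old_rack between 0.106 and 0.146 m and y of slim_bottle_center in the frame of new_rack between 0.101 and 0.151 m) or (y of slim_bottle_tray in the frame of old_rack between 0.022 and 0.062 m and y of slim_bottle_center in the frame of new_rack between 0.017 and 0.067 m) or (y of slim_bottle_tray in the frame of old_rack between -0.062 and -0.022 m and y of slim_bottle_center in the frame of new_rack between -0.067 and -0.017 m) or (y of slim_bottle_tray in the frame of old_rack between -0.146 and -0.106 m and y of slim_bottle_center in the frame of new_rack between -0.151 and -0.101 m)) and x of slim_bottle_center in the frame of new_rack between -0.028 and 0.028 m and z of slim_bottle_center in the frame of new_rack between 0.051 and 0.067 m); the robot touches nothing.
It fails at once if the squeeze bottle is tipped more than 45 degrees from upright (angle between squeeze_bottle_center's own z axis and vertical above 0.785 rad).
It fails at once if the jar is tipped more than 45 degrees from upright (angle between jar_center's own z axis and vertical above 0.785 rad).
It fails at once if the oblong tin is tipped more than 45 degrees from upright (angle between oblong_tin_center's own z axis and vertical above 0.785 rad).
It fails at once if the slim bottle is tipped more than 45 degrees from upright (angle between slim_bottle_center's own z axis and vertical above 0.785 rad).
It also fails if it takes over 106 s, if anything falls off the work surface, if the arm or the gripper's body presses on something with over 40 N, if the wrist force passes 120 N, or if a joint passes its speed limit or range.

## Working session

There is one attempt and no reset: what is moved stays moved. The work goes in short steps, Python scripts to look and compute and a tool call to move; the robot and the scene stay as the last step left them, time stands still between calls to the robot, and variables do not carry over. Pictures are saved under pics/ and viewed, and the job is handed in when it is done.

Besides the shell and the picture viewer there is one more tool, called after "Emit:" as name([rows], argument=value, ...), one row to a line, values as JSON. jog_arm: Moves the arm, as the interface text tells. Its arguments: {"type":"object","properties":{"series":{"type":"array","items":{"type":"array"}},"squeeze":{"type":"number"}},"required":["series"]}

```bash
mkdir -p pics; ls; python3 - <<'E'
from cell import status,eyes
import cv2,numpy as np
print(status.observe())
for n in("scene","top"):
    d=eyes.read_camera(n); cv2.imwrite(f"pics/{n}0.png",d["img"][:,:,::-1]); np.savez(f"{n}0.npz",**d)
    print(n,d["camera_matrix"],d["T"])
E
```

```text
pics
{'time': 0.0, 'qpos': array([ 1.11997775e+00,  3.42744550e-01,  1.52501828e+00, -3.39463008e-05,
        1.27539345e+00, -1.46009318e-01]), 'qvel': array([ 0.00090556, -0.00019026,  0.00117166,  0.00087357,  0.00146247,
        0.00013247]), 'joint_efforts': array([-9.20278508e-04, -4.31234336e+01, -2.44217670e+01,  7.18332105e-02,
        5.58728934e-02, -1.21978260e-04]), 'tool_pos': array([0.15737213, 0.50043064, 0.22603319]), 'tool_rot': array([-3.14004094e+00, -1.95378756e-04,  2.83679315e+00]), 'contact_force': array([ 0.26910858, -0.29820924, -0.1044806 ]), 'torque': array([-0.03754494, -0.03071808, -0.01994878]), 'opening': 0.09180658860622021}
scene [[347.91647324   0.         253.47979   ]
 [  0.         347.91647324 183.74725644]
 [  0.           0.           1.        ]] [[ 0.05370739  0.64960727 -0.75837056  1.02939951]
 [ 0.99854376 -0.03880702  0.03747489  0.00419896]
 [-0.00508614 -0.75927887 -0.65074551  0.5341722 ]
 [ 0.          0.          0.          1.        ]]
top [[365.35827946   0.         255.14819158]
 [  0.         365.35827946 184.88706028]
 [  0.           0.           1.        ]] [[-1.99862137e-03 -9.95848381e-01  9.10055399e-02  4.26595250e-01]
 [-9.99898604e-01  7.07021346e-04 -1.42225700e-02  3.78713710e-02]
 [ 1.40991804e-02 -9.10247378e-02 -9.95748819e-01  8.54920229e-01]
 [ 0.00000000e+00  0.00000000e+00  0.00000000e+00  1.00000000e+00]]
```

View pics/scene0.png

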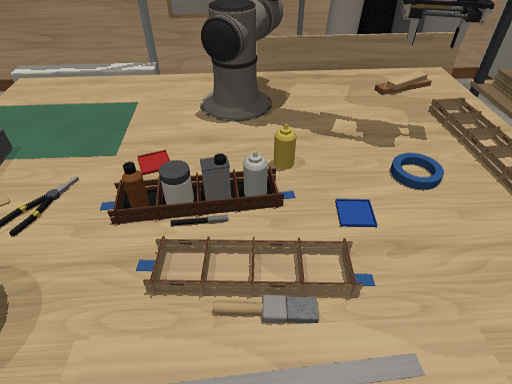

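View pics/top0.png

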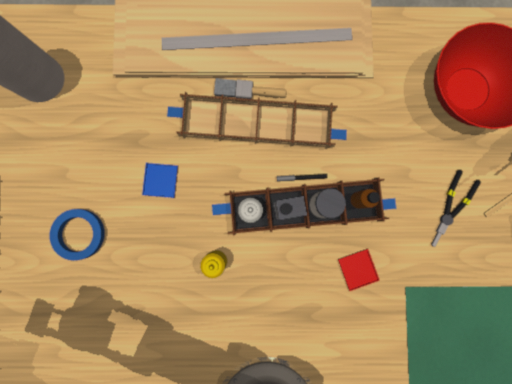

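The scene view shows the old rack at about (195,195) and the pale new rack at about (255,265), farther from the robot. In the top view the old rack is at about (307,207) and the new one at about (258,120). From the robot's left the order is squeeze bottle, tin, jar, slim bottle. Next I'll measure them.

```bash
cat > h.py <<'E'
import numpy as np,cv2
def cloud(d):
    K=d["camera_matrix"];T=d["T"];Z=d["range_z"]
    v,u=np.mgrid[0:Z.shape[0],0:Z.shape[1]]
    P=np.stack([(u-K[0,2])/K[0,0]*Z,(v-K[1,2])/K[1,1]*Z,Z],-1)@T[:3,:3].T+T[:3,3]
    P[Z<=0]=np.nan
    return P
E
python3 - <<'E'
import numpy as np,cv2
from h import *
d=dict(np.load("top0.npz"));P=cloud(d)
for p in [(150,100),(390,150),(307,290)]: print(p,P[p[1],p[0]])
z=P[...,2]
def rect(m,name):
    pts=P[m][:,:2].astype(np.float32); print(name,len(pts),cv2.minAreaRect(pts), np.median(P[m][:,2]))
for name,(u0,v0,u1,v1) in dict(new=(172,88,346,152),old=(220,172,392,240)).items():
    m=np.zeros(z.shape,bool); m[v0:v1,u0:u1]=1
    rect(m&(z>.028)&(z<.046),name)
img=d["img"][70:250,160:400]; cv2.imwrite("pics/crop.png",cv2.resize(img[:,:,::-1],None,fx=3.2,fy=3.2,interpolation=cv2.INTER_CUBIC))
for name,(u0,v0,u1,v1) in dict(sq=(234,190,268,228),tin=(268,190,307,226),jar=(306,184,347,224),slim=(350,184,384,214)).items():
    q=P[v0:v1,u0:u1].reshape(-1,3); q=q[q[:,2]>.06]
    for lo in (.06,.085,.098,.105):
        s=q[q[:,2]>lo]
        if len(s)>5: print(name,lo,len(s),s.max(0),s.min(0),(s.max(0)+s.min(0))/2)
d=dict(np.load("scene0.npz"));P=cloud(d);print(P[140,470],P[120,440])
E
```

```text
(150, 100) [0.70812715 0.27618551 0.00178871]
(390, 150) [ 0.5876313  -0.29517341  0.00190516]
(307, 290) [ 2.62462656e-01 -9.28475736e-02 -1.36446634e-04]
new 1317 ((0.6536698341369629, 0.02134472131729126), (0.3636751174926758, 0.10023898631334305), 85.56427001953125) 0.036793618954673035
old 1234 ((0.4554715156555176, -0.0891081690788269), (0.09978442639112473, 0.363860547542572), 5.114745616912842) 0.037366974384218876
sq 0.06 471 [0.46890575 0.06074393 0.12382772] [0.42096085 0.01269105 0.08896924] [0.4449333  0.03671749 0.10639848]
sq 0.085 471 [0.46890575 0.06074393 0.12382772] [0.42096085 0.01269105 0.08896924] [0.4449333  0.03671749 0.10639848]
sq 0.098 312 [0.46637166 0.05845825 0.12382772] [0.42307977 0.01714313 0.09805896] [0.44472571 0.03780069 0.11094334]
sq 0.105 122 [0.45776902 0.04802119 0.12382772] [0.43322513 0.02555825 0.10545107] [0.44549707 0.03678972 0.11463939]
tin 0.06 556 [ 0.47242609 -0.01594693  0.116975  ] [ 0.42703691 -0.07797821  0.06012715] [ 0.4497315  -0.04696257  0.08855107]
tin 0.085 541 [ 0.47242609 -0.01594693  0.116975  ] [ 0.42703691 -0.0779782
[... 586 characters left out ...]
82 -0.07779727  0.09998355] [ 0.43517734 -0.1346051   0.09802603] [ 0.45479808 -0.10620119  0.09900479]
slim 0.06 345 [ 0.48982972 -0.19478608  0.11943305] [ 0.45021202 -0.23222041  0.06015128] [ 0.47002087 -0.21350324  0.08979217]
slim 0.085 283 [ 0.48982972 -0.19478608  0.11943305] [ 0.45169778 -0.23222041  0.08595651] [ 0.47076375 -0.21350324  0.10269478]
slim 0.098 140 [ 0.4827612  -0.20159294  0.11943305] [ 0.45765706 -0.22482541  0.098107  ] [ 0.47020913 -0.21320918  0.10877003]
slim 0.105 114 [ 0.47946989 -0.20299039  0.11943305] [ 0.45904762 -0.22482541  0.10504387] [ 0.46925876 -0.2139079   0.11223846]
[0.28987715 0.61275866 0.02219217] [1.48876192e-01 6.05923685e-01 4.71636688e-04]
```

View pics/crop.png

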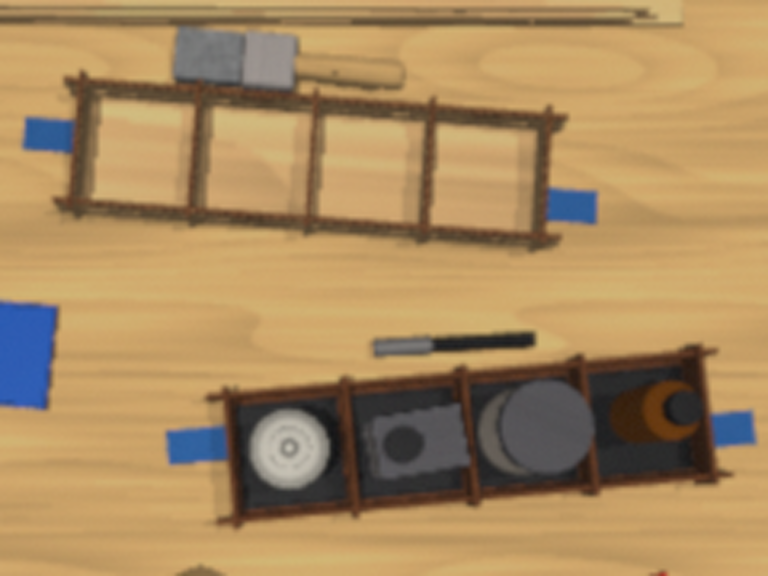

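```bash
cat >> h.py <<'E'
from scipy.spatial.transform import Rotation as Ro
def rack(name):
    c,a={'old':((.4555,-.0891),np.deg2rad(5.11)),'new':((.6537,.0213),np.deg2rad(-4.44))}[name]
    return np.array(c),a
def cellc(name,i):
    c,a=rack(name); s=[.126,.042,-.042,-.126][i]
    return c+s*np.array([-np.sin(a),np.cos(a)])
def go(x,y,z,yawdeg):
    """shift/turn in tool axes from current pose to TCP target, tool down, jaws along rack x at yawdeg"""
    from cell import status
    s=status.observe(); R=Ro.from_euler('xyz',s['tool_rot']); p=s['tool_pos']
    Rt=Ro.from_euler('xyz',[np.pi,0,np.pi/2+np.deg2rad(yawdeg)])
    sh=R.inv().apply(np.array([x,y,z])-p); tv=(R.inv()*Rt).as_rotvec()
    print('t %.2f'%s['time'],'shift',sh.round(4),'turn',tv.round(4),'tcp',p.round(4),'open %.4f'%s['opening'])
E
python3 - <<'E'
import numpy as np,cv2
from h import *
d=dict(np.load("top0.npz"));P=cloud(d)
def sub(u0,v0,u1,v1,a,b):
    q=P[v0:v1,u0:u1].reshape(-1,3); return q[(q[:,2]>a)&(q[:,2]<b)][:,:2].astype(np.float32)
t=sub(268,190,307,226,.094,.104); print('tin',cv2.minAreaRect(t))
j=sub(306,184,350,224,.091,.1); print('jar',cv2.minEnclosingCircle(j), j.mean(0))
s=sub(350,184,384,214,.112,.125); print('slimcap',cv2.minEnclosingCircle(s),s.mean(0))
for i in range(4): print(cellc('old',i),cellc('new',i))
go(.445,.0370,.19,5.1)
E
```

```text
tin ((0.4492708742618561, -0.047387998551130295), (0.03965041786432266, 0.05810076370835304), 9.362600326538086)
jar ((0.4537062644958496, -0.11774715781211853), 0.04412022605538368) [ 0.4586963  -0.13001606]
slimcap ((0.4697703719139099, -0.21452566981315613), 0.011642178520560265) [ 0.469778  -0.2142344]
[0.44427741 0.03639922] [0.6634543  0.14692187]
[ 0.45175914 -0.04726693] [0.65695143 0.06317396]
[ 0.45924086 -0.13093307] [ 0.65044857 -0.02057396]
[ 0.46672259 -0.21459922] [ 0.6439457  -0.10432187]
t 0.10 shift [-0.4135 -0.3558  0.0365] turn [-1.300e-03  6.000e-04  1.177e+00] tcp [0.1574 0.5005 0.2261] open 0.0916
```

Emit:
jog_arm([
  [1,[-0.2,-0.18,0.015],[0,0,0.6]],
  [1,[-0.4135,-0.3558,0.0365],[0,0,1.177]],
  [1,[-0.4135,-0.3558,0.0365],[0,0,1.177]],
  [1,[-0.4135,-0.3558,0.0365],[0,0,1.177]],
  [1,[-0.4135,-0.3558,0.0365],[0,0,1.177]],
  [1,[-0.4135,-0.3558,0.0365],[0,0,1.177]],
  [1,[-0.4135,-0.3558,0.0365],[0,0,1.177]],
  [1,[-0.4135,-0.3558,0.0365],[0,0,1.177]],
  [1,[-0.4135,-0.3558,0.0365],[0,0,1.177]],
  [1,[-0.4135,-0.3558,0.0365],[0,0,1.177]],
  [1,[-0.4135,-0.3558,0.0365],[0,0,1.177]],
  [1,[-0.4135,-0.3558,0.0365],[0,0,1.177]],
], squeeze=20)

```text
time: 1.1
tool_pos: [0.421, 0.0749, 0.1932]
tool_rot: [-3.142, -0.0, 1.659]
contact_force: [1.1, 0.6, -0.2]
opening: 0.0911
```

```bash
python3 -c "
from h import *
go(.445,.037,.19,5.1);go(.445,.037,.058,5.1)"
```

```text
t 1.10 shift [-0.0398  0.0205  0.0032] turn [-0.     -0.0002 -0.0005] tcp [0.421  0.0749 0.1932] open 0.0911
t 1.10 shift [-0.0399  0.0205  0.1352] turn [-0.     -0.0002 -0.0005] tcp [0.421  0.0749 0.1932] open 0.0911
```

Emit:
jog_arm([
  [1,[-0.0398,0.0205,0.003],[0,0,0]],
  [1,[-0.0398,0.0205,0.003],[0,0,0]],
  [1,[-0.0398,0.0205,0.003],[0,0,0]],
  [1,[-0.0398,0.0205,0.003],[0,0,0]],
])

```text
time: 1.43
tool_pos: [0.4438, 0.0393, 0.1899]
tool_rot: [-3.14, -0.001, 1.659]
contact_force: [-0.2, 2.0, -0.4]
opening: 0.0918
```

```bash
python3 -c "
from h import *
go(.445,.037,.058,5.1)"
```

```text
t 1.43 shift [-0.0025  0.0012  0.1319] turn [-0.0016 -0.0008 -0.0011] tcp [0.4438 0.0393 0.1899] open 0.0918
```

Emit:
jog_arm([
  [1,[-0.0015,0.001,0.03],[0,0,0]],
  [1,[-0.0015,0.001,0.06],[0,0,0]],
  [1,[-0.0015,0.001,0.09],[0,0,0]],
  [1,[-0.0015,0.001,0.115],[0,0,0]],
  [1,[-0.0015,0.001,0.132],[0,0,0]],
  [1,[-0.0015,0.001,0.132],[0,0,0]],
  [1,[-0.0015,0.001,0.132],[0,0,0]],
])

```text
time: 2.02
tool_pos: [0.4447, 0.0391, 0.0584]
tool_rot: [-3.14, -0.001, 1.662]
contact_force: [0.6, 0.6, 1.2]
opening: 0.0919
```

```bash
python3 -c "
from h import *
go(.445,.037,.058,5.1)
from cell import eyes
d=eyes.read_camera('scene'); cv2.imwrite('pics/s1.png',cv2.resize(d['img'][110:240,90:330,::-1],None,fx=3,fy=3))
go(.445,.037,.058,5.1)"
```

```text
t 2.02 shift [-0.0021  0.0001  0.0003] turn [-0.0019 -0.0005  0.0022] tcp [0.4447 0.0391 0.0584] open 0.0919
t 2.07 shift [-0.0017 -0.0008  0.0012] turn [ 0.0006 -0.0001  0.0018] tcp [0.4456 0.0388 0.0592] open 0.0918
```

View pics/s1.png

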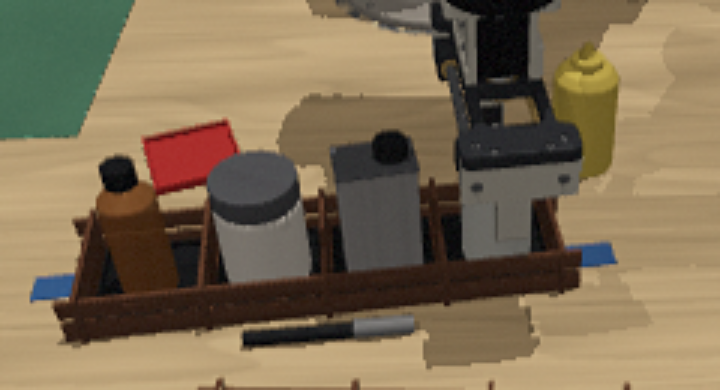

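The open fingers straddle the squeeze bottle, at about (520,200) in the crop, and sit above the walls, so I'll close.

Emit:
jog_arm([
  [-1,[-0.0015,0,0],[0,0,0]],
  [-1,[-0.0015,0,0],[0,0,0]],
  [-1,[-0.0015,0,0],[0,0,0]],
  [-1,[-0.0015,0,0],[0,0,0]],
  [-1,[-0.0015,0,0],[0,0,0]],
  [-1,[-0.0015,0,0],[0,0,0]],
  [-1,[-0.0015,0,0],[0,0,0]],
  [-1,[-0.0015,0,0],[0,0,0]],
  [-1,[-0.0015,0,0],[0,0,0]],
  [-1,[-0.0015,0,0],[0,0,0]],
], squeeze=25)

```text
time: 2.9
tool_pos: [0.4457, 0.0362, 0.0584]
tool_rot: [-3.141, -0.0, 1.66]
contact_force: [-2.0, 0.0, 2.8]
opening: 0.0514
```

```bash
python3 -c "
from h import *
go(.445,.037,.198,5.1);x,y=cellc('new',0);go(x,y,.198,-4.4)"
```

```text
t 2.90 shift [ 0.0009 -0.0006 -0.1396] turn [-0.0001 -0.0001 -0.    ] tcp [0.4457 0.0362 0.0584] open 0.0514
t 2.90 shift [ 0.091   0.2267 -0.1396] turn [-2.000e-04 -1.000e-04  1.658e-01] tcp [0.4457 0.0362 0.0584] open 0.0514
```

Emit:
jog_arm([
  [-1,[0,0,-0.015],[0,0,0]],
  [-1,[0,0,-0.045],[0,0,0]],
  [-1,[0,0,-0.08],[0,0,0]],
  [-1,[0,0,-0.115],[0,0,0]],
  [-1,[0.006,0.015,-0.135],[0,0,0.01]],
  [-1,[0.018,0.045,-0.14],[0,0,0.03]],
  [-1,[0.032,0.08,-0.14],[0,0,0.058]],
  [-1,[0.047,0.117,-0.14],[0,0,0.086]],
  [-1,[0.062,0.154,-0.14],[0,0,0.114]],
  [-1,[0.075,0.187,-0.14],[0,0,0.137]],
  [-1,[0.085,0.212,-0.14],[0,0,0.155]],
  [-1,[0.091,0.2267,-0.14],[0,0,0.1658]],
])

```text
time: 3.9
tool_pos: [0.6652, 0.1485, 0.1967]
tool_rot: [-3.141, -0.0, 1.494]
contact_force: [-0.4, -0.1, -2.2]
opening: 0.0511
```

```bash
python3 -c "
from h import *
from cell import eyes
d=eyes.read_camera('scene'); cv2.imwrite('pics/s2.png',d['img'][...,::-1])
d=eyes.read_camera('scene')
x,y=cellc('new',0);go(x,y,.055,-4.4)"
```

```text
t 4.00 shift [-0.0014 -0.0009  0.1412] turn [-0.0014 -0.0001  0.001 ] tcp [0.6647 0.1482 0.1962] open 0.0512
```

View pics/s2.png

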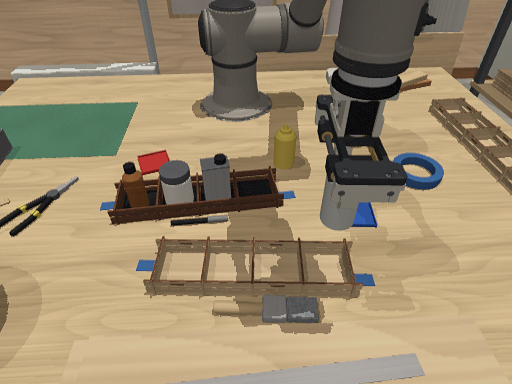

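The bottle hangs upright in the gripper at about (340,200), with its foot clear. I'll lower it into new cell 1.

Emit:
jog_arm([
  [-1,[-0.0014,-0.0009,0.02],[0,0,0]],
  [-1,[-0.0014,-0.0009,0.045],[0,0,0]],
  [-1,[-0.0014,-0.0009,0.07],[0,0,0]],
  [-1,[-0.0014,-0.0009,0.095],[0,0,0]],
  [-1,[-0.0014,-0.0009,0.115],[0,0,0]],
  [-1,[-0.0014,-0.0009,0.128],[0,0,0]],
  [-1,[-0.0014,-0.0009,0.135],[0,0,0]],
  [-1,[-0.0014,-0.0009,0.138],[0,0,0]],
  [-1,[-0.0014,-0.0009,0.1395],[0,0,0]],
  [-1,[-0.0014,-0.0009,0.1395],[0,0,0]],
])

```text
time: 4.83
tool_pos: [0.6627, 0.1456, 0.0596]
tool_rot: [3.141, -0.0, 1.494]
contact_force: [-0.0, -0.3, -1.2]
opening: 0.0514
```

```bash
python3 -c "
from h import *
from cell import eyes
d=eyes.read_camera('scene'); cv2.imwrite('pics/s3.png',cv2.resize(d['img'][130:330,130:400,::-1],None,fx=2.9,fy=2.9))
d=eyes.read_camera('scene')
x,y=cellc('new',0);go(x,y,.056,-4.4)"
```

```text
t 4.93 shift [0.0013 0.0003 0.0041] turn [ 0.002  -0.0004  0.    ] tcp [0.663  0.1457 0.0601] open 0.0513
```

View pics/s3.png

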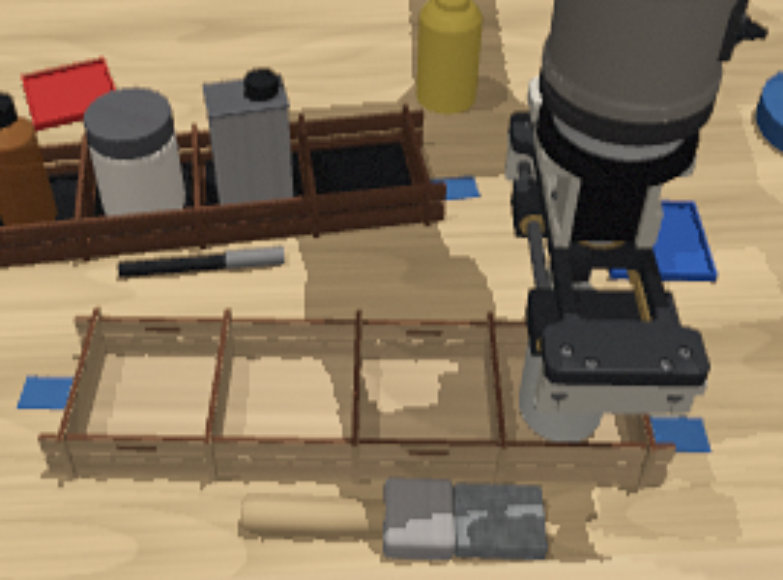

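```bash
python3 -c "
from h import *
from cell import eyes
d=eyes.read_camera('scene');P=cloud(d)
K=d['camera_matrix'];T=np.linalg.inv(d['T'])
for p in [(.663,.146,.004),(.663,.146,.06),(.663,.172,.03),(.663,.12,.03)]:
    q=T[:3,:3]@np.array(p)+T[:3,3]; print(p,(q[:2]/q[2]*K[0,0]+K[:2,2]-[130,130])*2.9)
for v in range(335,450,10):
    r=P[130+int(v/2.9)]; 
    print(v,[tuple(r[130+int(u/2.9)].round(3)) for u in (535,550,565,580)])
go(.663,.146,.056,-4.4)"
```

```text
(0.663, 0.146, 0.004) [558.23691642 411.29138705]
(0.663, 0.146, 0.06) [570.07692462 354.52313251]
(0.663, 0.172, 0.03) [606.01633959 383.7478034 ]
(0.663, 0.12, 0.03) [520.96508702 387.81160105]
335 [(np.float64(0.716), np.float64(0.105), np.float64(0.147)), (np.float64(0.734), np.float64(0.106), np.float64(0.168)), (np.float64(0.736), np.float64(0.112), np.float64(0.17)), (np.float64(0.737), np.float64(0.12), np.float64(0.17))]
345 [(np.float64(0.716), np.float64(0.106), np.float64(0.139)), (np.float64(0.739), np.float64(0.105), np.float64(0.168)), (np.float64(0.739), np.float64(0.112), np.float64(0.168)), (np.float64(0.74), np.float64(0.12), np.float64(0.168))]
355 [(np.float64(0.716), np.float64(0.107), np.float64(0.131)), (np.float64(0.746), np.float64(0.104), np.float64(0.169)), (np.float64(0.747), np.float64(0.11), np.float64(0.169)), (np.float64(0.748), np.float64(0.118), np.float64(0.17))]
365 [(np.float64(0.672), np.float64(0.122), np.float64(0.066)), (np.float64(0.75), np.float64(0.103), np.float64(0.168)), (np.float64(0.751), np.float64(0.109), np.float64(0.168)), (np.flo
[... 1381 characters left out ...]
at64(0.687), np.float64(0.141), np.float64(0.026)), (np.float64(0.687), np.float64(0.151), np.float64(0.026))]
435 [(np.float64(0.68), np.float64(0.127), np.float64(0.005)), (np.float64(0.685), np.float64(0.134), np.float64(0.012)), (np.float64(0.688), np.float64(0.142), np.float64(0.016)), (np.float64(0.687), np.float64(0.153), np.float64(0.014))]
445 [(np.float64(0.707), np.float64(0.119), np.float64(0.037)), (np.float64(0.707), np.float64(0.127), np.float64(0.036)), (np.float64(0.706), np.float64(0.136), np.float64(0.034)), (np.float64(0.707), np.float64(0.145), np.float64(0.036))]
t 4.98 shift [ 0.0003 -0.      0.0041] turn [ 0.0019 -0.0004 -0.    ] tcp [0.663  0.1457 0.0601] open 0.0511
```

Emit:
jog_arm([
  [-1,[0,0,0.0015],[0,0,0]],
  [-1,[0,0,0.003],[0,0,0]],
  [-1,[0,0,0.004],[0,0,0]],
  [-1,[0,0,0.004],[0,0,0]],
])

```text
time: 5.32
tool_pos: [0.6626, 0.1457, 0.0555]
tool_rot: [3.141, -0.0, 1.494]
contact_force: [-1.6, -0.7, 2.3]
opening: 0.0512
```

Emit:
jog_arm([
  [0.2,[0,0,0.003],[0,0,0]],
  [1,[0,0,0.003],[0,0,0]],
  [1,[0,0,0.003],[0,0,0]],
  [1,[0,0,0.003],[0,0,0]],
  [1,[0,0,0.003],[0,0,0]],
  [1,[0,0,0.003],[0,0,0]],
  [1,[0,0,0.003],[0,0,0]],
  [1,[0,0,-0.02],[0,0,0]],
  [1,[0,0,-0.05],[0,0,0]],
  [1,[0,0,-0.085],[0,0,0]],
  [1,[0,0,-0.12],[0,0,0]],
  [1,[0,0,-0.14],[0,0,0]],
])

```text
time: 6.32
tool_pos: [0.6637, 0.1458, 0.1996]
tool_rot: [3.136, -0.001, 1.494]
contact_force: [-0.1, -0.3, 1.3]
opening: 0.0922
```

```bash
python3 -c "
from h import *
go(.4495,-.0473,.195,9.0)"
```

```text
t 6.32 shift [-0.209  -0.1988  0.0033] turn [ 0.0058 -0.0005 -0.2338] tcp [0.6637 0.1458 0.1996] open 0.0922
```

Emit:
jog_arm([
  [1,[-0.015,-0.015,0],[0,0,-0.02]],
  [1,[-0.04,-0.038,0],[0,0,-0.05]],
  [1,[-0.067,-0.064,0],[0,0,-0.08]],
  [1,[-0.094,-0.09,0],[0,0,-0.11]],
  [1,[-0.121,-0.115,0],[0,0,-0.14]],
  [1,[-0.148,-0.14,0.002],[0,0,-0.17]],
  [1,[-0.174,-0.165,0.003],[0,0,-0.2]],
  [1,[-0.194,-0.185,0.003],[0,0,-0.22]],
  [1,[-0.205,-0.195,0.003],[0,0,-0.234]],
  [1,[-0.209,-0.1988,0.003],[0,0,-0.234]],
  [1,[-0.209,-0.1988,0.003],[0,0,-0.234]],
  [1,[-0.209,-0.1988,0.003],[0,0,-0.234]],
])

```text
time: 7.32
tool_pos: [0.449, -0.0473, 0.1922]
tool_rot: [3.14, 0.0, 1.727]
contact_force: [0.2, 0.6, -0.1]
opening: 0.0917
```

```bash
python3 -c "
from h import *
from cell import eyes
d=eyes.read_camera('scene'); cv2.imwrite('pics/s4.png',d['img'][...,::-1])
go(.4495,-.0473,.057,9.0)"
```

```text
t 7.37 shift [-0.0003  0.0002  0.135 ] turn [0.001  0.     0.0001] tcp [ 0.4491 -0.0471  0.192 ] open 0.0918
```

View pics/s4.png

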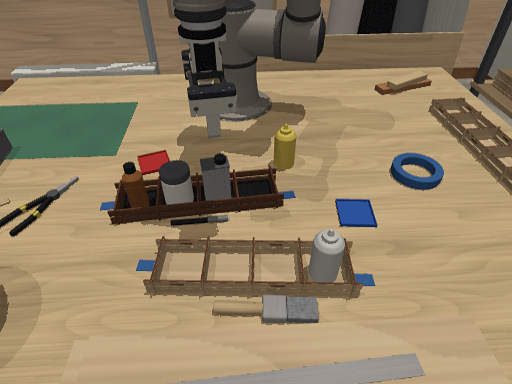

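The squeeze bottle now stands upright in new cell 1, at about (325,258). I'll do the tin next.

Emit:
jog_arm([
  [1,[0,0,0.03],[0,0,0]],
  [1,[0,0,0.065],[0,0,0]],
  [1,[0,0,0.1],[0,0,0]],
  [1,[0,0,0.125],[0,0,0]],
  [1,[0,0,0.135],[0,0,0]],
  [1,[0,0,0.135],[0,0,0]],
  [1,[0,0,0.135],[0,0,0]],
])

```text
time: 7.95
tool_pos: [0.4487, -0.0468, 0.0564]
tool_rot: [-3.141, -0.001, 1.729]
contact_force: [0.5, 0.0, 0.2]
opening: 0.0919
```

Emit:
jog_arm([
  [-1,[0,0,0],[0,0,0]],
  [-1,[0,0,0],[0,0,0]],
  [-1,[0,0,0],[0,0,0]],
  [-1,[0,0,0],[0,0,0]],
  [-1,[0,0,0],[0,0,0]],
  [-1,[0,0,0],[0,0,0]],
  [-1,[0,0,0],[0,0,0]],
  [-1,[0,0,0],[0,0,0]],
  [-1,[0,0,0],[0,0,0]],
  [-1,[0,0,0],[0,0,0]],
  [-1,[0,0,0],[0,0,0]],
  [-1,[0,0,0],[0,0,0]],
], squeeze=25)

```text
time: 8.95
tool_pos: [0.4483, -0.0475, 0.0569]
tool_rot: [3.141, -0.0, 1.728]
contact_force: [0.7, -0.8, -0.0]
opening: 0.038
```

```bash
python3 -c "
from h import *
x,y=cellc('new',1);go(x,y,.198,-4.4)"
```

```text
t 8.95 shift [ 0.0766  0.2234 -0.1411] turn [ 2.00e-04 -0.00e+00  2.34e-01] tcp [ 0.4483 -0.0475  0.0569] open 0.0380
```

Emit:
jog_arm([
  [-1,[0,0,-0.015],[0,0,0]],
  [-1,[0,0,-0.045],[0,0,0]],
  [-1,[0,0,-0.08],[0,0,0]],
  [-1,[0,0,-0.115],[0,0,0]],
  [-1,[0.005,0.015,-0.135],[0,0,0.015]],
  [-1,[0.015,0.045,-0.141],[0,0,0.045]],
  [-1,[0.028,0.08,-0.141],[0,0,0.083]],
  [-1,[0.04,0.117,-0.141],[0,0,0.122]],
  [-1,[0.053,0.154,-0.141],[0,0,0.16]],
  [-1,[0.064,0.187,-0.141],[0,0,0.195]],
  [-1,[0.073,0.212,-0.141],[0,0,0.222]],
  [-1,[0.0766,0.2234,-0.141],[0,0,0.234]],
])

```text
time: 9.95
tool_pos: [0.6587, 0.0653, 0.196]
tool_rot: [-3.14, -0.001, 1.494]
contact_force: [-0.9, -0.7, -4.2]
opening: 0.0376
```

Emit:
jog_arm([
  [-1,[0,0,0],[0,0,0]],
  [-1,[0,0,0],[0,0,0]],
])

```text
time: 10.12
tool_pos: [0.6562, 0.0633, 0.1963]
tool_rot: [-3.139, 0.0, 1.495]
contact_force: [-0.4, 0.1, -3.2]
opening: 0.0378
```

```bash
python3 -c "
from h import *
x,y=cellc('new',1);go(x,y,.057,-4.4)"
```

```text
t 10.12 shift [-1.000e-04  1.200e-03  1.393e-01] turn [-0.003   0.0003  0.0011] tcp [0.6562 0.0633 0.1963] open 0.0378
```

Emit:
jog_arm([
  [-1,[0,0.001,0.025],[0,0,0]],
  [-1,[0,0.001,0.055],[0,0,0]],
  [-1,[0,0.001,0.085],[0,0,0]],
  [-1,[0,0.001,0.11],[0,0,0]],
  [-1,[0,0.001,0.127],[0,0,0]],
  [-1,[0,0.001,0.136],[0,0,0]],
  [-1,[0,0.001,0.139],[0,0,0]],
  [-1,[0,0.001,0.141],[0,0,0]],
  [-1,[0,0.001,0.142],[0,0,0]],
  [-1,[0,0.001,0.142],[0,0,0]],
  [-1,[0,0.001,0.142],[0,0,0]],
])

```text
time: 11.03
tool_pos: [0.6585, 0.063, 0.0572]
tool_rot: [3.14, -0.0, 1.494]
contact_force: [0.4, -0.3, -3.2]
opening: 0.0383
```

Emit:
jog_arm([
  [-1,[0,0,0.0015],[0,0,0]],
  [-1,[0,0,0.003],[0,0,0]],
  [-1,[0,0,0.003],[0,0,0]],
  [-1,[0,0,0.003],[0,0,0]],
])

```text
time: 11.37
tool_pos: [0.6585, 0.0631, 0.0539]
tool_rot: [3.14, -0.0, 1.494]
contact_force: [0.2, -0.6, 3.7]
opening: 0.0378
```

On the floor; I'll release and retreat.

Emit:
jog_arm([
  [0.2,[0,0,0],[0,0,0]],
  [1,[0,0,0],[0,0,0]],
  [1,[0,0,0],[0,0,0]],
  [1,[0,0,0],[0,0,0]],
  [1,[0,0,0],[0,0,0]],
  [1,[0,0,0],[0,0,0]],
  [1,[0,0,0],[0,0,0]],
  [1,[0,0,-0.02],[0,0,0]],
  [1,[0,0,-0.05],[0,0,0]],
  [1,[0,0,-0.085],[0,0,0]],
  [1,[0,0,-0.12],[0,0,0]],
  [1,[0,0,-0.14],[0,0,0]],
])

```text
time: 12.37
tool_pos: [0.6591, 0.0631, 0.1974]
tool_rot: [3.136, -0.0, 1.494]
contact_force: [-0.1, -0.5, 0.6]
opening: 0.0917
```

```bash
python3 -c "
from h import *
go(.459,-.130,.192,5.1)"
```

```text
t 12.37 shift [-0.2079 -0.1847  0.0043] turn [ 0.0056  0.     -0.1657] tcp [0.6591 0.0631 0.1974] open 0.0917
```

Emit:
jog_arm([
  [1,[-0.015,-0.015,0],[0,0,-0.02]],
  [1,[-0.04,-0.036,0],[0,0,-0.04]],
  [1,[-0.067,-0.06,0],[0,0,-0.06]],
  [1,[-0.094,-0.084,0],[0,0,-0.08]],
  [1,[-0.121,-0.108,0],[0,0,-0.1]],
  [1,[-0.148,-0.131,0.002],[0,0,-0.12]],
  [1,[-0.174,-0.155,0.002],[0,0,-0.14]],
  [1,[-0.194,-0.173,0.002],[0,0,-0.16]],
  [1,[-0.204,-0.182,0.002],[0,0,-0.166]],
  [1,[-0.208,-0.1847,0.002],[0,0,-0.166]],
  [1,[-0.208,-0.1847,0.002],[0,0,-0.166]],
  [1,[-0.208,-0.1847,0.002],[0,0,-0.166]],
])

```text
time: 13.37
tool_pos: [0.4583, -0.13, 0.191]
tool_rot: [3.141, -0.0, 1.659]
contact_force: [0.2, 0.6, 0.1]
opening: 0.092
```

```bash
python3 -c "
from h import *
from cell import eyes
d=eyes.read_camera('scene'); cv2.imwrite('pics/s5.png',d['img'][...,::-1])
go(.459,-.130,.051,5.1)"
```

```text
t 13.42 shift [-0.0004  0.0004  0.1399] turn [ 0.0007 -0.0001  0.0004] tcp [ 0.4585 -0.1297  0.1909] open 0.0921
```

View pics/s5.png

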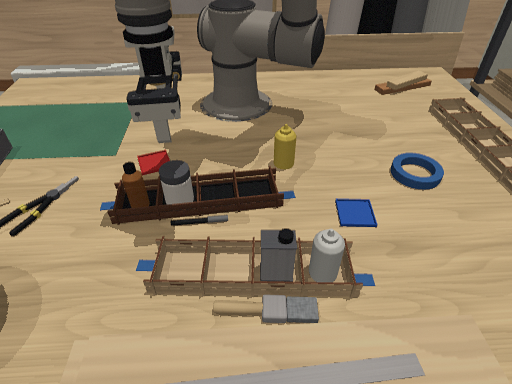

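The tin stands upright in cell 2, at about (280,258). The jar is next.

Emit:
jog_arm([
  [1,[0,0,0.03],[0,0,0]],
  [1,[0,0,0.065],[0,0,0]],
  [1,[0,0,0.1],[0,0,0]],
  [1,[0,0,0.125],[0,0,0]],
  [1,[0,0,0.137],[0,0,0]],
  [1,[0,0,0.137],[0,0,0]],
  [1,[0,0,0.137],[0,0,0]],
])

```text
time: 14.0
tool_pos: [0.4582, -0.1294, 0.0534]
tool_rot: [-3.141, -0.001, 1.661]
contact_force: [0.2, -0.1, 0.4]
opening: 0.0915
```

Emit:
jog_arm([
  [-1,[0,0,0],[0,0,0]],
  [-1,[0,0,0],[0,0,0]],
  [-1,[0,0,0],[0,0,0]],
  [-1,[0,0,0],[0,0,0]],
  [-1,[0,0,0],[0,0,0]],
  [-1,[0,0,0],[0,0,0]],
  [-1,[0,0,0],[0,0,0]],
  [-1,[0,0,0],[0,0,0]],
  [-1,[0,0,0],[0,0,0]],
  [-1,[0,0,0],[0,0,0]],
], squeeze=28)

```text
time: 14.83
tool_pos: [0.4582, -0.1303, 0.0544]
tool_rot: [3.14, 0.0, 1.66]
contact_force: [0.6, 1.2, 6.1]
opening: 0.0618
```

```bash
python3 -c "
from h import *
x,y=cellc('new',2);go(x,y,.194,-4.4)"
```

```text
t 14.83 shift [ 0.0921  0.2014 -0.1394] turn [0.0012 0.0004 0.166 ] tcp [ 0.4582 -0.1303  0.0544] open 0.0618
```

Emit:
jog_arm([
  [-1,[0,0,-0.015],[0,0,0]],
  [-1,[0,0,-0.045],[0,0,0]],
  [-1,[0,0,-0.08],[0,0,0]],
  [-1,[0,0,-0.115],[0,0,0]],
  [-1,[0.006,0.014,-0.135],[0,0,0.01]],
  [-1,[0.018,0.04,-0.141],[0,0,0.03]],
  [-1,[0.032,0.071,-0.141],[0,0,0.058]],
  [-1,[0.047,0.104,-0.141],[0,0,0.086]],
  [-1,[0.062,0.137,-0.141],[0,0,0.114]],
  [-1,[0.076,0.167,-0.141],[0,0,0.137]],
  [-1,[0.087,0.19,-0.141],[0,0,0.155]],
  [-1,[0.0921,0.2014,-0.141],[0,0,0.166]],
])

```text
time: 15.83
tool_pos: [0.6516, -0.0182, 0.1929]
tool_rot: [-3.14, -0.001, 1.495]
contact_force: [-0.5, -0.2, -3.2]
opening: 0.0614
```

Emit:
jog_arm([
  [-1,[0.0,0,0],[0,0,0]],
  [-1,[0,0,0],[0,0,0]],
  [-1,[0,0,0],[0,0,0]],
])

```text
time: 16.08
tool_pos: [0.649, -0.0209, 0.1939]
tool_rot: [-3.139, 0.0, 1.494]
contact_force: [-0.1, -1.5, -3.7]
opening: 0.0615
```

```bash
python3 -c "
from h import *
x,y=cellc('new',2);go(x,y,.0514,-4.4)"
```

```text
t 16.08 shift [0.0005 0.0018 0.1425] turn [-0.0026  0.0001 -0.    ] tcp [ 0.649  -0.0209  0.1939] open 0.0615
```

Emit:
jog_arm([
  [-1,[0,0.001,0.025],[0,0,0]],
  [-1,[0,0.001,0.055],[0,0,0]],
  [-1,[0,0.001,0.085],[0,0,0]],
  [-1,[0,0.001,0.11],[0,0,0]],
  [-1,[0,0.001,0.127],[0,0,0]],
  [-1,[0,0.001,0.135],[0,0,0]],
  [-1,[0,0.001,0.138],[0,0,0]],
  [-1,[0,0.001,0.14],[0,0,0]],
  [-1,[0,0.001,0.141],[0,0,0]],
  [-1,[0,0.001,0.1415],[0,0,0]],
  [-1,[0,0.001,0.1415],[0,0,0]],
])

```text
time: 17.0
tool_pos: [0.6517, -0.0207, 0.0546]
tool_rot: [3.14, 0.0, 1.494]
contact_force: [-0.0, 0.5, -4.2]
opening: 0.0614
```

Emit:
jog_arm([
  [-1,[0,0,0.0015],[0,0,0]],
  [-1,[0,0,0.003],[0,0,0]],
  [-1,[0,0,0.003],[0,0,0]],
  [-1,[0,0,0.003],[0,0,0]],
])

```text
time: 17.33
tool_pos: [0.6517, -0.0205, 0.0515]
tool_rot: [3.14, 0.0, 1.494]
contact_force: [-0.7, -0.2, 3.7]
opening: 0.0617
```

Emit:
jog_arm([
  [0.5,[0,0,0],[0,0,0]],
  [1,[0,0,0],[0,0,0]],
  [1,[0,0,0],[0,0,0]],
  [1,[0,0,0],[0,0,0]],
  [1,[0,0,0],[0,0,0]],
  [1,[0,0,0],[0,0,0]],
  [1,[0,0,0],[0,0,0]],
  [1,[0,0,-0.02],[0,0,0]],
  [1,[0,0,-0.05],[0,0,0]],
  [1,[0,0,-0.085],[0,0,0]],
  [1,[0,0,-0.12],[0,0,0]],
  [1,[0,0,-0.14],[0,0,0]],
])

```text
time: 18.33
tool_pos: [0.6523, -0.0207, 0.1949]
tool_rot: [3.136, 0.0, 1.494]
contact_force: [0.3, 0.2, 0.9]
opening: 0.0919
```

```bash
python3 -c "
from h import *
go(.4695,-.214,.192,5.1)"
```

```text
t 18.33 shift [-0.2068 -0.1675  0.002 ] turn [ 0.0054  0.0007 -0.1658] tcp [ 0.6523 -0.0207  0.1949] open 0.0919
```

Emit:
jog_arm([
  [1,[-0.015,-0.012,0],[0,0,-0.02]],
  [1,[-0.04,-0.032,0],[0,0,-0.04]],
  [1,[-0.067,-0.054,0],[0,0,-0.06]],
  [1,[-0.094,-0.076,0],[0,0,-0.08]],
  [1,[-0.121,-0.098,0],[0,0,-0.1]],
  [1,[-0.148,-0.12,0],[0,0,-0.12]],
  [1,[-0.174,-0.141,0],[0,0,-0.14]],
  [1,[-0.194,-0.157,0],[0,0,-0.16]],
  [1,[-0.203,-0.164,0],[0,0,-0.166]],
  [1,[-0.2068,-0.1675,0],[0,0,-0.166]],
  [1,[-0.2068,-0.1675,0],[0,0,-0.166]],
  [1,[-0.2068,-0.1675,0],[0,0,-0.166]],
])

```text
time: 19.33
tool_pos: [0.4686, -0.2136, 0.1905]
tool_rot: [3.141, -0.0, 1.66]
contact_force: [-0.4, -0.1, -0.3]
opening: 0.0918
```

```bash
python3 -c "
from h import *
from cell import eyes
d=eyes.read_camera('scene'); cv2.imwrite('pics/s6.png',d['img'][...,::-1])
go(.4695,-.214,.056,5.1)"
```

```text
t 19.38 shift [-0.0008  0.0005  0.1344] turn [ 0.0004 -0.0002  0.0006] tcp [ 0.4689 -0.2133  0.1904] open 0.0917
```

View pics/s6.png

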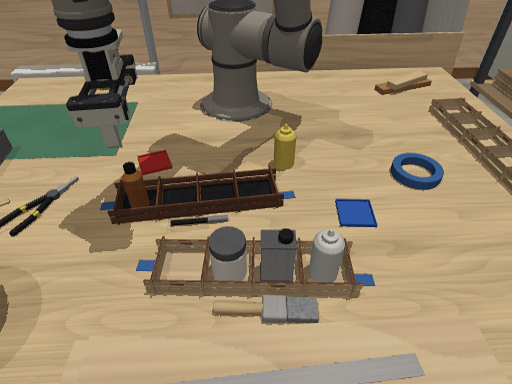

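The jar stands upright in cell 3, at about (228,258). The slim bottle is last.

Emit:
jog_arm([
  [1,[-0.0008,0,0.03],[0,0,0]],
  [1,[-0.0008,0,0.065],[0,0,0]],
  [1,[-0.0008,0,0.1],[0,0,0]],
  [1,[-0.0008,0,0.124],[0,0,0]],
  [1,[-0.0008,0,0.134],[0,0,0]],
  [1,[-0.0008,0,0.134],[0,0,0]],
  [1,[-0.0008,0,0.134],[0,0,0]],
])

```text
time: 19.97
tool_pos: [0.4692, -0.2144, 0.0568]
tool_rot: [3.141, 0.0, 1.661]
contact_force: [0.3, -0.7, 0.4]
opening: 0.0919
```

Emit:
jog_arm([
  [-1,[0,0,0],[0,0,0]],
  [-1,[0,0,0],[0,0,0]],
  [-1,[0,0,0],[0,0,0]],
  [-1,[0,0,0],[0,0,0]],
  [-1,[0,0,0],[0,0,0]],
  [-1,[0,0,0],[0,0,0]],
  [-1,[0,0,0],[0,0,0]],
  [-1,[0,0,0],[0,0,0]],
  [-1,[0,0,0],[0,0,0]],
  [-1,[0,0,0],[0,0,0]],
  [-1,[0,0,0],[0,0,0]],
  [-1,[0,0,0],[0,0,0]],
], squeeze=22)

```text
time: 20.97
tool_pos: [0.4684, -0.2147, 0.0564]
tool_rot: [3.141, -0.0, 1.66]
contact_force: [0.2, 0.0, -0.2]
opening: 0.0394
```

```bash
python3 -c "
from h import *
x,y=cellc('new',3);go(x,y,.198,-4.4)"
```

```text
t 20.97 shift [ 0.0943  0.1847 -0.1416] turn [ 1.00e-04 -0.00e+00  1.66e-01] tcp [ 0.4684 -0.2147  0.0564] open 0.0394
```

Emit:
jog_arm([
  [-1,[0,0,-0.015],[0,0,0]],
  [-1,[0,0,-0.045],[0,0,0]],
  [-1,[0,0,-0.08],[0,0,0]],
  [-1,[0,0,-0.115],[0,0,0]],
  [-1,[0.006,0.013,-0.135],[0,0,0.01]],
  [-1,[0.018,0.036,-0.141],[0,0,0.03]],
  [-1,[0.033,0.065,-0.141],[0,0,0.058]],
  [-1,[0.048,0.095,-0.141],[0,0,0.086]],
  [-1,[0.064,0.125,-0.141],[0,0,0.114]],
  [-1,[0.078,0.153,-0.141],[0,0,0.137]],
  [-1,[0.089,0.175,-0.141],[0,0,0.155]],
  [-1,[0.0943,0.1847,-0.141],[0,0,0.166]],
])

```text
time: 21.97
tool_pos: [0.6457, -0.1019, 0.1961]
tool_rot: [-3.141, -0.001, 1.495]
contact_force: [-1.2, -0.0, -2.1]
opening: 0.0394
```

Emit:
jog_arm([
  [-1,[0,0,0],[0,0,0]],
  [-1,[0,0,0],[0,0,0]],
  [-1,[0,0,0],[0,0,0]],
])

```text
time: 22.22
tool_pos: [0.643, -0.1047, 0.1968]
tool_rot: [-3.14, -0.0, 1.494]
contact_force: [0.0, 0.7, -1.5]
opening: 0.0395
```

```bash
python3 -c "
from h import *
x,y=cellc('new',3);go(x,y,.0534,-4.4)"
```

```text
t 22.22 shift [0.0005 0.0012 0.1434] turn [-0.0018 -0.0001 -0.0001] tcp [ 0.643  -0.1047  0.1968] open 0.0395
```

Emit:
jog_arm([
  [-1,[0,0.001,0.025],[0,0,0]],
  [-1,[0,0.001,0.055],[0,0,0]],
  [-1,[0,0.001,0.085],[0,0,0]],
  [-1,[0,0.001,0.11],[0,0,0]],
  [-1,[0,0.001,0.127],[0,0,0]],
  [-1,[0,0.001,0.136],[0,0,0]],
  [-1,[0,0.001,0.139],[0,0,0]],
  [-1,[0,0.001,0.141],[0,0,0]],
  [-1,[0,0.001,0.1425],[0,0,0]],
  [-1,[0,0.001,0.1425],[0,0,0]],
  [-1,[0,0.001,0.1425],[0,0,0]],
])

```text
time: 23.13
tool_pos: [0.6455, -0.1046, 0.0561]
tool_rot: [3.14, 0.0, 1.494]
contact_force: [0.0, 0.3, -2.5]
opening: 0.0395
```

Emit:
jog_arm([
  [-1,[0,0,0.0015],[0,0,0]],
  [-1,[0,0,0.003],[0,0,0]],
  [-1,[0,0,0.003],[0,0,0]],
  [-1,[0,0,0.003],[0,0,0]],
])

```text
time: 23.47
tool_pos: [0.6457, -0.1045, 0.0532]
tool_rot: [3.139, 0.0, 1.494]
contact_force: [-0.3, -0.1, 5.6]
opening: 0.0393
```

Emit:
jog_arm([
  [0.2,[0,0,0],[0,0,0]],
  [1,[0,0,0],[0,0,0]],
  [1,[0,0,0],[0,0,0]],
  [1,[0,0,0],[0,0,0]],
  [1,[0,0,0],[0,0,0]],
  [1,[0,0,0],[0,0,0]],
  [1,[0,0,0],[0,0,0]],
  [1,[0,0,-0.02],[0,0,0]],
  [1,[0,0,-0.05],[0,0,0]],
  [1,[0,0,-0.085],[0,0,0]],
  [1,[0,0,-0.12],[0,0,0]],
  [1,[0,0,-0.14],[0,0,0]],
])

```text
time: 24.47
tool_pos: [0.6461, -0.1047, 0.1963]
tool_rot: [3.136, 0.001, 1.494]
contact_force: [1.2, 0.9, -0.2]
opening: 0.0914
```

Emit:
jog_arm([
  [1,[0.03,-0.04,-0.01],[0,0,0]],
  [1,[0.06,-0.08,-0.02],[0,0,0]],
  [1,[0.09,-0.12,-0.02],[0,0,0]],
  [1,[0.11,-0.15,-0.02],[0,0,0]],
  [1,[0.13,-0.19,-0.02],[0,0,0]],
  [1,[0.14,-0.22,-0.02],[0,0,0]],
  [1,[0.14,-0.24,-0.02],[0,0,0]],
  [1,[0.14,-0.24,-0.02],[0,0,0]],
  [1,[0.14,-0.24,-0.02],[0,0,0]],
  [1,[0.14,-0.24,-0.02],[0,0,0]],
])

```text
time: 25.3
tool_pos: [0.4174, 0.0535, 0.2125]
tool_rot: [3.139, -0.0, 1.494]
contact_force: [0.4, -0.1, 0.2]
opening: 0.0917
```

```bash
python3 - <<'E'
from h import *
from cell import eyes,status
d=eyes.read_camera('scene'); cv2.imwrite('pics/s7.png',d['img'][...,::-1])
d=eyes.read_camera('top'); cv2.imwrite('pics/t7.png',d['img'][...,::-1])
P=cloud(d).reshape(-1,3);print(status.observe()['tool_pos'])
c,a=rack('new');L=P.copy();xy=P[:,:2]-c
L[:,0]=xy@[np.cos(a),np.sin(a)];L[:,1]=xy@[-np.sin(a),np.cos(a)]
for n,yc,h0,h1 in [('sq',.126,.105,.13),('tin body',.042,.09,.1),('tin cap',.042,.105,.12),('jar',-.042,.088,.1),('slim cap',-.126,.108,.12)]:
    m=(abs(L[:,0])<.05)&(abs(L[:,1]-yc)<.042)&(L[:,2]>h0)&(L[:,2]<h1);q=L[m]
    print(n,len(q),((q.max(0)+q.min(0))/2-[0,yc,0]).round(4),'zmax',q[:,2].max().round(4),np.median(q[:,2]).round(4))
E
```

```text
[0.41762406 0.05317623 0.21201104]
sq 96 [-0.0012  0.0005  0.1123] zmax 0.1195 0.1072
tin body 394 [0.002  0.     0.0956] zmax 0.1 0.0975
tin cap 103 [0.0012 0.0121 0.1096] zmax 0.1135 0.1107
jar 638 [ 0.0012 -0.0003  0.0923] zmax 0.0964 0.0924
slim cap 99 [ 0.0022 -0.0005  0.1127] zmax 0.1174 0.1143
```

View pics/s7.png

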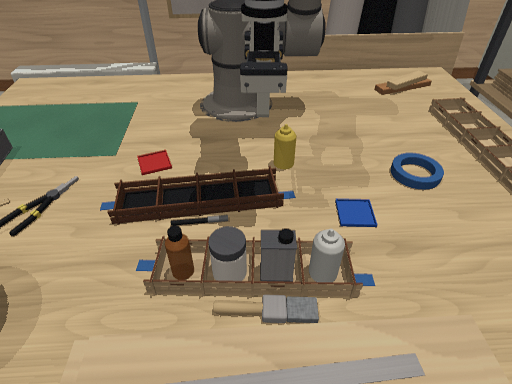

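View pics/t7.png

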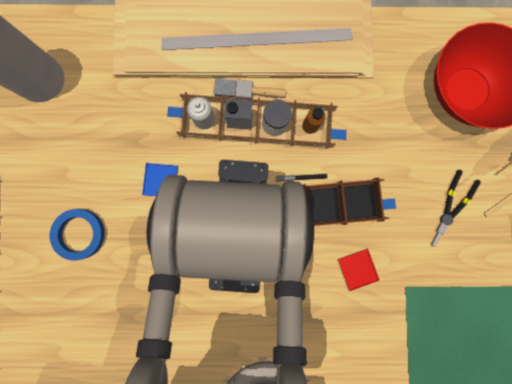

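All four stand upright in the new rack in the matching order: squeeze bottle (200,112), tin (240,112), jar (276,118) and slim bottle (314,120) in the top view. Each is within about 3 mm of its cell centre and at the expected height. The trays are still in the old rack and the arm is clear.

```bash
python3 -c "
from cell import job
print(job.hand_in())"
```

```text
the job is handed in; nothing more can be done
None
```

All four products are in the new plywood rack and the job is handed in. Left to right they stand squeeze bottle, oblong tin, jar, slim bottle, the same order as in the old rack. I gripped each one above the walls, lifted it, lowered it until the wrist force showed it on the cell floor, then released it.

- **Position:** the last top-camera check put each one within about 3 mm of its cell centre, with its top at the height expected for standing on the floor, to within about 2 mm.
- **Upright:** all four looked upright in the last pictures; I did not measure tilt separately at the end.
- **Limits:** about 25 s had passed on the robot clock. The largest wrist-force component I read was about 6 N.
- **Surroundings:** the trays were not touched; in the last scene picture all four are still in the old rack. The arm was clear of everything.

No checks failed or disagreed.

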